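Half-latched lid for a returned grinder's interlock check

TASK

Set up the lid-switch check on this returned grinder: first turn the tester's knob, little by little, until the sliding pointer stands level with the mark clip on the scale. Then set the lid with the two ears fully home in the grinder's bayonet socket and twist it clockwise (seen from above) until its ears point at the halfway ribs on the rim, never so far that the latches click. Finish while still gripping the lid and holding it there against the return spring, with the pointer still on its mark and the other things on the bench left where they are.

Things in the scene. Friction and masses are not known exactly. Their poses are not given: they have to be found in the camera images.
- tester: Tester: fixed grey console with an aluminium top, 130 (own x) x 110 (own y) x 45 mm high, origin at the centre of its underside, z up. Its black knob stands 25 mm to own -x of the centre; the paper scale runs along own y on the +x half of the top.
- knob_grip (a point): Knob of the tester: a black bar 38 mm long (along this point's x), 12 mm wide (along its y), rising from 53 to 89 mm above the bench over a 40 mm disc whose top is at 53 mm. This point lies on the vertical turning axis, 77 mm above the bench, and turns with the knob. It stays where it is left (friction 0.05 N m).
- knob (a joint): Knob angle in rad, growing clockwise seen from above, limits -1.6 to 1.6. Each rad clockwise moves the pointer 20 mm towards the tester's own -y.
- pointer_tip (a point): Tip of the sliding pointer, a thin dark steel finger 2 mm wide lying along the tester's x, about 50 mm above the bench. It slides along the tester's y, driven by the knob only. This point's axes are those of the tester.
- mark (a point): Tip of the mark clip, a dark steel blade 2 mm wide on a 9 mm wide clip at the scale's outer edge, facing the pointer tip 2 mm away; this point's axes are those of the tester. It starts 12 to 30 mm to the tester's own -y side of the pointer and is stiff to move; leave it. The pointer is on the mark when both points have the same own-y coordinate.
- grinder: Grinder base: fixed round grey housing, about 128 mm across, rim top 90 mm above the bench, origin at the centre of its underside, z up. The 72 mm wide socket in its top has two gaps in its 8 mm thick black inner lip, 24 mm wide, at own +x and -x, where the lid's lugs go down.
- rib (a point): Halfway rib: one of two bare metal ribs (8 x 4 x 6 mm high) on the grinder's rim, at 0.6 rad clockwise (seen from above) from each gap. This point is the top of the rib that belongs to the own +x gap, 96 mm above the bench, 56 mm from the axis.
- latch (a point): Latch: one of two sprung steel pins in small dark blocks on the rim, up to 97 mm above the bench, at 1.2 rad clockwise from each gap. A lid ear touches its pin from about 1.08 rad and clicks past it at 1.2 rad. This point: the block of the +x gap, 62 mm from the axis.
- seat (a point): Fixed point on the grinder's axis, 74 mm above the bench: where the lid's origin lies when the lid is fully home (its flange on the rim). Axes as the grinder.
- carrier (a joint): Sprung ring inside the socket that the lid's lugs push round, in rad, clockwise seen from above; 0 at rest, about 0.46 when the lid is twisted 0.6 rad from the gaps (the lugs have about 0.14 rad of play before they meet it). Its spring turns the lid back with about 0.04 N m at the start and 0.09 N m at halfway.
- lid: Bayonet lid, loose, right way up on the bench, 105 to 210 g. Origin: centre of its underside, z up. Steel plug 64 mm across, 16 mm high, with two lugs 13 mm wide out to 42 mm from the axis along own +x and -x at its foot (0 to 6 mm high); aluminium flange 92 mm across from 16 to 24 mm high with a round ear above each lug (to 50 mm from the axis). Play in the socket: 4 mm all round, 5 mm each side of a lug.
- lid_grip (a point): Centre of the lid's black bar grip, on its axis, 49 mm above the lid's underside. The bar is 60 mm long (own x, in line with lugs and ears), 16 mm wide (own y) and rises from 24 to 61 mm above the underside. A half turn of the lid makes no difference.
- carton_a: Bystander: closed cardboard carton 120 x 160 x 85 mm, origin under its centre. Leave alone.
- carton_b: Bystander: closed cardboard carton 85 x 110 x 60 mm, origin under its centre. Leave alone.
- plain_lid: Bystander: plain round lid without ears, 80 mm across with a small round knob, 32 mm high, origin under its centre. Leave alone.
- tape_roll: Bystander: roll of clear tape lying flat, 60 mm across, 24 mm high, origin under its centre. Leave alone.
- marker: Bystander: marker pen 130 mm long, 14 mm thick, lying along own x. Leave alone.
- tin: Bystander: small tin 56 mm across, 75 mm high, origin under its centre. Leave alone.
- driver: Bystander: screwdriver lying along own x. Leave alone.
Things that resemble listed ones, but are neither listed nor needed, are in the scene too. What is shaped like the lid but pink or red is not meant.

How it is judged:
By the outcome, as a careful person would: the job done as asked, in the order asked, and still so for the second after the job is handed in, while the arm keeps its last pose, push and grip.
It also fails if it takes over 72 s, if anything falls off the work surface, if the arm or the gripper's body presses on something with over 40 N, if the wrist force passes 120 N, or if a joint passes its speed limit or range.

ROBOT

A 6-joint arm with a two-finger parallel gripper is mounted at the origin on the work surface. World frame = base frame: x ahead of the robot, y to its left, z up, the work surface at z = 0. Lengths are in m, angles in degrees, forces in N, time in s.
With the tool pointing down it reaches from about 0.325 to 0.925 m from the base axis. Payload 3.1 kg.
Tool frame: the origin (TCP) lies on the centre line of the jaws, within the pads' length; the fingertips stand env.finger_overhang ahead of it and the grasp point (between the pads) lies 5 mm behind it (env.finger_overhang is the distance from the TCP to the fingertips, in m); z points along the fingers, y is the direction in which the jaws open and shut (so a half turn about z gives the same grasp; the last joint's range is limited). The gripper opens to 85 mm and grips with 20 to 120 N. Pads are 22 mm wide; open, the fingers measure 114 mm over their backs; the gripper's body (76 mm by 85 mm) begins 54 mm behind the grasp point. The pads swing forward as they close: fully open they stand 13 mm farther back than shut.
Start: joints at [-70.313, 12.427, 92.441, -0, 75.132, -6.429], TCP at [0.275, -0.561, 0.245] pointing down, gripper open.
Joint ranges: [-157.48, 157.48], [-44.54, 120.13], [17.64, 146.25], [-64.5, 244.5], [7.68, 150.69], [-147.95, 147.95]. Speed limits (degrees/s): [159.86, 159.86, 180, 180, 180, 180].

INTERFACE

Orientations are given as [roll, pitch, yaw] about the fixed x, y, z axes, in that order (R = Rz(yaw) Ry(pitch) Rx(roll)).
In Python, from rig import env gives the robot as it stands.
- The arm moves only by the tool move_arm, never from a script. Its argument "moves" is a list of rows, each a list of 6 numbers: the shift along the tool's x, y, z in m, then the turn, a rotation vector about the tool's x, y, z in degrees. In form: [[tx, ty, tz, ax, ay, az], ...]. A call has 1 to 5 rows; each row is the pose to reach, as a shift and turn from the pose commanded when the call began, along the tool's axes at that moment; what a row does not reach only later rows make up. A row lasts 1/10 s, in which the tool goes at most 50 mm and 8.59 degrees, less where a joint would pass 70% of its speed; a pose out of reach is approached as far as the arm can. A call with a gripper value outside its range is refused whole. "claw" is the closure in counts, from 0 (fully open) to 255 (shut), set as the call begins (left out, the last holds). The fingers move at their own pace and stop on an object; "newtons" is the grip in N (left out, the last holds). Time passes only in rows, so rows that repeat a pose let the fingers close. It gives the time, the measured TCP pose, the force and the opening at its end, in the units of the state.
- env.sense(): the state, without advancing time (a new reading comes with each control period).
- env.get_image(name): name is "scene" or "top" or "wrist"; returns a dict with "frame" (400x640x3 uint8, red, green, blue), "mtx" (3x3 intrinsics, pixels), "view" (4x4, takes a point from world to camera coordinates). Camera axes: x right, y down, z forward; pixel columns grow to the right and rows downward; lengths in m; the calibration is good to about 2 mm. The wrist camera is an equidistant fisheye: a pixel r from the principal point sees the ray r / f radians off the axis. A picture is of the moment at which its call begins. There is no depth.
- env.job_done(): hands the job in, once; it reports no verdict.
The state is a dict: "t": time; "joint_positions": joint angles; "joint_vel": joint speeds; "effort": joint torques, N m; "position": TCP position; "eef_rot": TCP orientation; "contact_force": force on the tool from outside, world axes, zero at the start; "wrist_torque": the same for the moment, N m; "grip_width": opening from 0.0 (shut) to 1.0 (fully open).
Only numpy, scipy, OpenCV 4.12 (cv2) and the standard library are available. Lean on these libraries where they do the work, as an engineer would, in place of code of your own. Each camera call takes 0.05 s, during which the arm holds its last target. There are 200 camera calls.

## Working session

There is one attempt and no reset: what is moved stays moved. The work goes in short steps, Python scripts to look and compute and a tool call to move; the robot and the scene stay as the last step left them, time stands still between calls to the robot, and variables do not carry over. Pictures are saved under pics/ and viewed, about 8 in all and at most 12, crops included, and the job is handed in when it is done.

Besides the shell and the picture viewer there is one more tool, called after "Emit:" as name(argument=value, ...), one argument or row to a line, values as JSON. move_arm: Moves the arm, as the interface text tells. Its arguments: {"type":"object","properties":{"moves":{"type":"array","items":{"type":"array","items":{"type":"number"}}},"claw":{"type":"number"},"newtons":{"type":"number"}},"required":["moves"]}

```bash
mkdir -p pics; ls; cat > h.py <<'E'
import numpy as np, cv2
from rig import env
from scipy.spatial.transform import Rotation as R
def shot(n,f):
    im=env.get_image(n); cv2.imwrite('pics/'+f+'.png',im['frame'][:,:,::-1]); np.savez('pics/'+f+'.npz',**im); return im
def load(f): return dict(np.load('pics/'+f+'.npz'))
def ray(im,u,v,fish=False):
    K=im['mtx']; x=(u-K[0,2])/K[0,0]; y=(v-K[1,2])/K[1,1]
    if fish:
        r=np.hypot(x,y); d=np.array([x/r*np.sin(r),y/r*np.sin(r),np.cos(r)]) if r>1e-9 else np.array([0,0,1.])
    else: d=np.array([x,y,1.])
    V=im['view']; return -V[:3,:3].T@V[:3,3], V[:3,:3].T@d
def onz(im,u,v,z,fish=False):
    c,d=ray(im,u,v,fish); return c+d*(z-c[2])/d[2]
def proj(im,p,fish=False):
    q=im['view'][:3,:3]@np.asarray(p)+im['view'][:3,3]; K=im['mtx']
    if fish:
        r=np.hypot(q[0],q[1]); th=np.arctan2(r,q[2]); x,y=q[:2]/r*th
    else: x,y=q[:2]/q[2]
    return np.array([K[0,0]*x+K[0,2],K[1,1]*y+K[1,2]])
E
python3 - <<'E'
from h import *
for n in('scene','top'):
    im=shot(n,n+'0'); print(n,im['mtx'].tolist(),(-im['view'][:3,:3].T@im['view'][:3,3]))
print(env.sense(),env.finger_overhang)
a=[cv2.imread(f'pics/{n}0.png') for n in('top','scene')]
E
```

```text
pics
scene [[499.2320269533228, 0.0, 315.83429382003914], [0.0, 499.2320269533228, 195.59177931282454], [0.0, 0.0, 1.0]] [ 1.21047463 -0.39488091  1.14321564]
top [[387.2524333077886, 0.0, 321.83695848075354], [0.0, 387.2524333077886, 200.29688317531958], [0.0, 0.0, 1.0]] [ 0.47801737 -0.01626464  0.99855535]
{'t': 0.1, 'joint_positions': array([-7.03133079e+01,  1.24733204e+01,  9.25220883e+01,  1.69684901e-04,
        7.51336215e+01, -6.42936428e+00]), 'joint_vel': array([-0.01589344, -0.09822257, -0.29418562, -0.0781296 , -0.22094322,
       -0.0106898 ]), 'effort': array([-6.54566775e-04, -3.98074830e+01, -3.04969668e+01, -1.72601367e-04,
        4.22613244e-03,  5.80022643e-06]), 'position': array([ 0.27488473, -0.56049181,  0.2440637 ]), 'eef_rot': array([-1.79871800e+02, -1.46114355e-02,  2.61159963e+01]), 'contact_force': array([ 0.01271373, -0.18633524, -0.00641084]), 'wrist_torque': array([-0.00670237, -0.00235745,  0.00936876]), 'grip_width': 1.0005560973482996} 0.014
```

View pics/top0.png

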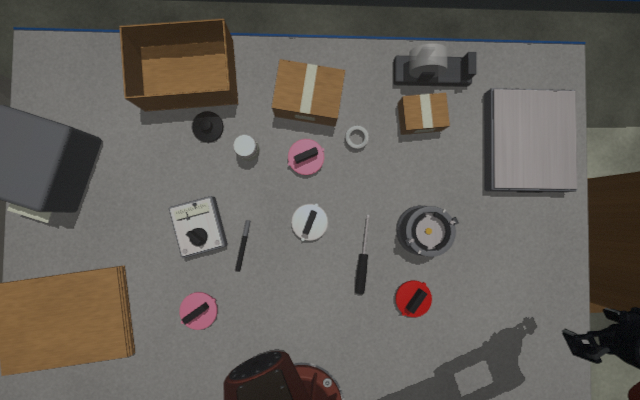

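View pics/scene0.png

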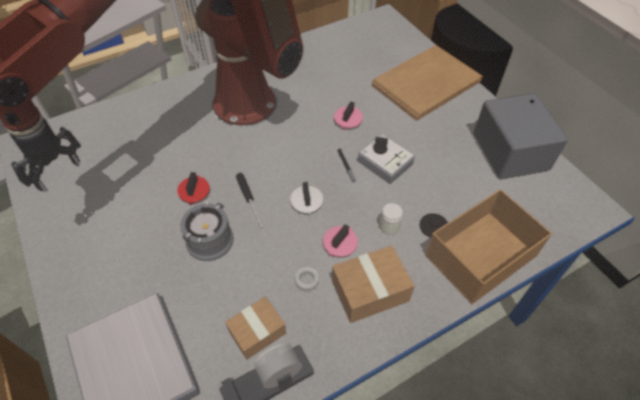

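The top view shows the tester near (198,227) with its knob at (198,237), the white lid at (310,222), and the grinder at (428,231). The robot base is at the bottom. Next I'll enlarge those three.

```bash
python3 - <<'E'
from h import *
a=cv2.imread('pics/top0.png')
c=[cv2.resize(a[y-38:y+38,x-38:x+38],None,fx=5,fy=5,interpolation=cv2.INTER_CUBIC) for x,y in((198,227),(428,231))]
cv2.imwrite('pics/c1.png',np.hstack(c))
im=load('top0')
for n,u,v,z in(('knob',198,237,.089),('testertop',198,226,.045),('grinder',428,231,.09),('lid',310,222,.024)): print(n,onz(im,u,v,z).round(3))
# grip bar of the lid
g=cv2.cvtColor(a,cv2.COLOR_BGR2GRAY)
def bar(x,y,r,th):
    m=np.zeros_like(g); cv2.circle(m,(x,y),r,255,-1); m&=(g<th).astype(np.uint8)*255
    cs,_=cv2.findContours(m,0,1); c=max(cs,key=cv2.contourArea); rr=cv2.minAreaRect(c); return rr,cv2.boxPoints(rr)
for x,y,r,z in((310,223,17,.061),):
    rr,b=bar(x,y,r,70); print(rr,[onz(im,*p,z)[:2].round(3) for p in b])
m=cv2.inRange(cv2.cvtColor(a,cv2.COLOR_BGR2HSV),(0,0,170),(180,60,255)); m[:190]=0;m[260:]=0;m[:,:285]=0;m[:,335:]=0
cs,_=cv2.findContours(m,0,1); c=max(cs,key=cv2.contourArea); e=cv2.fitEllipse(cv2.convexHull(c)); print(e,onz(im,*e[0],.024))
E
```

```text
knob [0.429 0.242 0.089]
testertop [0.453 0.255 0.045]
grinder [ 0.447 -0.296  0.09 ]
lid [ 0.465 -0.017  0.024]
((309.41015625, 222.15951538085938), (5.540249824523926, 24.128564834594727), 21.250505447387695) [array([0.44 , 0.001]), array([ 0.494, -0.02 ]), array([ 0.49 , -0.032]), array([ 0.435, -0.012])]
((309.4078369140625, 221.0379180908203), (33.66006088256836, 34.39045333862305), 21.78428840637207) [ 0.46715733 -0.01559821  0.024     ]
```

View pics/c1.png

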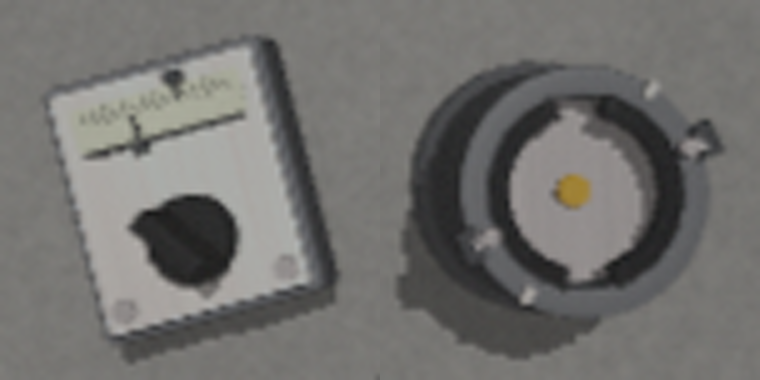

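The right-hand crop shows the grinder's gaps at top (575,115) and bottom (582,275), with the ribs and latches clockwise of them. The tester's pointer, at crop (137,140), is left of the mark clip at (173,80), so the pointer has to travel about 19 mm clockwise. I'll take wrist pictures above the grinder and the lid on the way to the knob.

```bash
cat >> h.py <<'E'
def delta(p,yaw):
    s=env.sense(); M=R.from_euler('xyz',s['eef_rot'],degrees=True); T=R.from_euler('xyz',[180,0,yaw],degrees=True)
    d=M.inv().apply(np.array(p)-s['position']); r=(M.inv()*T).as_rotvec(degrees=True)
    print('shift',d.round(4),'turn',r.round(2),'t',round(s['t'],2))
E
python3 -c "
from h import *
delta([.43,-.29,.26],2)"
```

```text
shift [ 0.2584 -0.1746 -0.0155] turn [-1.300e-01  1.000e-02  2.412e+01] t 0.1
```

Emit:
move_arm(
  moves=[
    [0.258, -0.175, -0.015, 0, 0, 24],
    [0.258, -0.175, -0.015, 0, 0, 24],
    [0.258, -0.175, -0.015, 0, 0, 24],
    [0.258, -0.175, -0.015, 0, 0, 24],
    [0.258, -0.175, -0.015, 0, 0, 24],
  ],
)

```text
t: 0.6
position: [0.3993, -0.3424, 0.2569]
eef_rot: [-180.0, 0.0, 2.1]
contact_force: [1.1, -0.9, -0.3]
grip_width: 1.004
```

```bash
python3 -c "
from h import *
delta([.43,-.29,.26],2)"
```

```text
shift [ 0.0326 -0.0513 -0.0031] turn [-0.04  0.02  0.07] t 0.6
```

Emit:
move_arm(
  moves=[
    [0.015, -0.025, -0.003, 0, 0, 0],
    [0.015, -0.025, -0.003, 0, 0, 0],
    [0.015, -0.025, -0.003, 0, 0, 0],
    [0.015, -0.025, -0.003, 0, 0, 0],
  ],
)

```text
t: 1.0
position: [0.4125, -0.3196, 0.26]
eef_rot: [180.0, 0.0, 2.1]
contact_force: [0.3, -0.8, 0.7]
grip_width: 1.0
```

```bash
python3 -c "
from h import *
im=shot('wrist','wg'); print(im['mtx'],-im['view'][:3,:3].T@im['view'][:3,3]); print(env.sense()['position'])
print(proj(im,[.447,-.296,.09],True))
delta([.44,-.015,.26],-21)"
```

```text
[[309.70691629   0.         322.17866086]
 [  0.         309.70691629 203.86842139]
 [  0.           0.           1.        ]] [ 0.48177889 -0.31746608  0.38899554]
[ 0.41238974 -0.31981077  0.25994961]
[298.78373168 152.88679078]
shift [ 0.0384 -0.3036 -0.    ] turn [ 0.    0.04 23.03] t 1.05
```

View pics/wg.png

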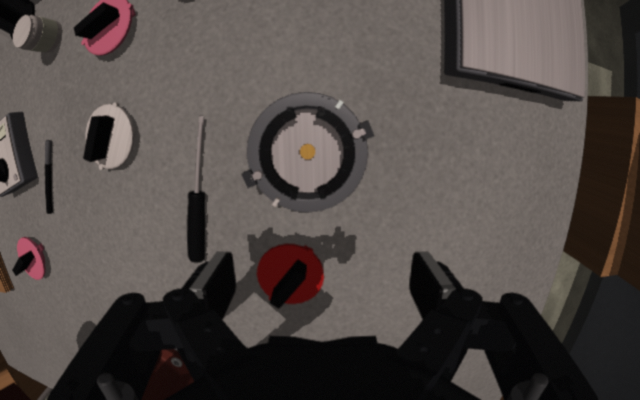

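The wrist view shows the grinder centred near (308,153). Its ribs are at (339,104) and (277,203), its latches at (364,131) and (250,178), and the gaps at the top and bottom. The red decoy lid in front is to be left alone. Now the pose.

```bash
python3 -c "
from h import *
im=load('wg')
P=lambda u,v,z: onz(im,u,v,z,True)
a,b=P(339,104,.096),P(277,203,.096); print('ribs',a,b,(a+b)/2,np.linalg.norm(a-b)/2,'gap yaw',np.degrees(np.arctan2(*(a-b)[1::-1]))+34.38)
a,b=P(362,131,.097),P(252,177,.097); print('latch',(a+b)/2,np.linalg.norm(a-b)/2,'gap yaw',np.degrees(np.arctan2(*(a-b)[1::-1]))+68.75)
# bright ribs by mask
g=cv2.cvtColor(cv2.imread('pics/wg.png'),cv2.COLOR_BGR2GRAY)
for (u,v) in((339,104),(277,203)):
    w=g[v-8:v+9,u-8:u+9].astype(float); m=w>150; y,x=np.nonzero(m); print(m.sum(),x.mean()+u-8,y.mean()+v-8)
"

```

```text
ribs [ 0.49545046 -0.33259663  0.096     ] [ 0.39745432 -0.27573719  0.096     ] [ 0.44645239 -0.30416691  0.096     ] 0.056648564987739396 gap yaw 4.256787716137996
latch [ 0.44712558 -0.30315574  0.097     ] 0.05733117927275603 gap yaw 3.3948171073336653
30 338.96666666666664 103.93333333333334
13 275.15384615384613 202.07692307692307
```

Emit:
move_arm(
  moves=[
    [0.038, -0.304, 0, 0, 0, 23],
    [0.038, -0.304, 0, 0, 0, 23],
    [0.038, -0.304, 0, 0, 0, 23],
    [0.038, -0.304, 0, 0, 0, 23],
    [0.038, -0.304, 0, 0, 0, 23],
  ],
)

```text
t: 1.55
position: [0.4343, -0.0746, 0.2603]
eef_rot: [180.0, -0.0, -21.1]
contact_force: [1.2, -0.1, 0.1]
grip_width: 1.001
```

```bash
python3 -c "
from h import *
delta([.40,.20,.26],57)"
```

```text
shift [-1.307e-01 -2.439e-01  2.000e-04] turn [ 2.000e-02 -2.000e-02 -7.807e+01] t 1.55
```

Emit:
move_arm(
  moves=[
    [-0.131, -0.244, 0, 0, 0, -78],
    [-0.131, -0.244, 0, 0, 0, -78],
    [-0.131, -0.244, 0, 0, 0, -78],
    [-0.131, -0.244, 0, 0, 0, -78],
    [-0.131, -0.244, 0, 0, 0, -78],
  ],
)

```text
t: 2.05
position: [0.4026, 0.1738, 0.2605]
eef_rot: [180.0, -0.0, 22.3]
contact_force: [0.1, -0.1, 0.1]
grip_width: 0.998
```

```bash
python3 -c "
from h import *
delta([.40,.20,.26],57)"
```

```text
shift [ 0.0076 -0.0253  0.0005] turn [  0.04  -0.04 -34.7 ] t 2.05
```

Emit:
move_arm(
  moves=[
    [0, 0, 0, 0, 0, -35],
    [0, 0, 0, 0, 0, -35],
    [0, 0, 0, 0, 0, -35],
    [0, 0, 0, 0, 0, -35],
    [0, 0, 0, 0, 0, -35],
  ],
)

```text
t: 2.55
position: [0.403, 0.172, 0.2601]
eef_rot: [-180.0, 0.0, 57.0]
contact_force: [-0.4, 0.6, 0.1]
grip_width: 0.996
```

```bash
python3 -c "
from h import *
im=shot('wrist','wk'); print(env.sense()['position'],proj(im,[.429,.242,.089],True))
c=im['frame'][:,:,::-1]
cv2.imwrite('pics/wk2.png',cv2.resize(c[60:290,190:470],None,fx=2.5,fy=2.5,interpolation=cv2.INTER_CUBIC))"
```

```text
[0.4029453  0.17208511 0.26013903] [305.09693254 114.02579234]
```

View pics/wk2.png

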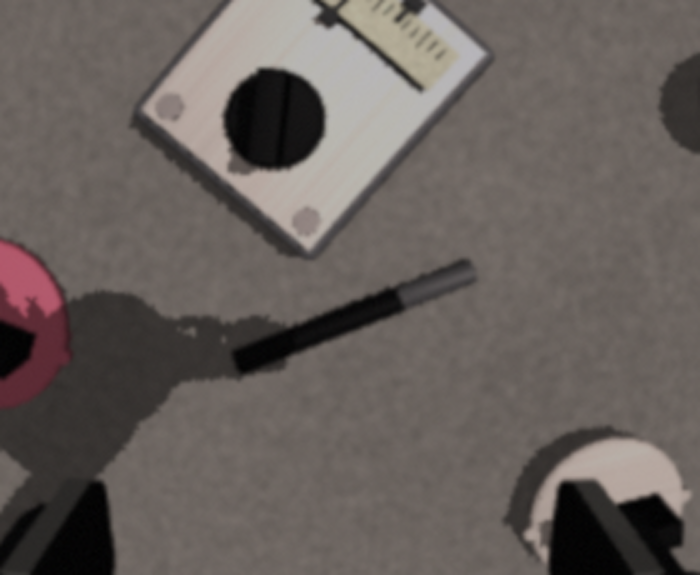

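The knob disc is at crop (275,118), with its bar nearly along the tool's x. The pointer is at crop (327,15) and the mark at (412,8). Next I'll work out the knob position and stretch the contrast numerically.

```bash
python3 -c "
from h import *
im=load('wk'); f=im['frame']; g=cv2.cvtColor(f,cv2.COLOR_RGB2GRAY)
m=np.zeros_like(g); cv2.circle(m,(299,107),25,255,-1); m&=(g<60).astype(np.uint8)*255
cs,_=cv2.findContours(m,0,1); e=cv2.fitEllipse(cv2.convexHull(max(cs,key=cv2.contourArea))); print(e,onz(im,*e[0],.053,True))
big=np.clip((cv2.resize(f[50:170,240:400],None,fx=5,fy=5,interpolation=cv2.INTER_CUBIC).astype(float)-5)*4,0,255).astype(np.uint8)
lo=cv2.resize(f[30:150,240:400],None,fx=5,fy=5,interpolation=cv2.INTER_CUBIC)
cv2.imwrite('pics/k3.png',np.vstack([big[100:470,:600],lo[:230,:600]])[:,:,::-1])
"
```

```text
((299.23626708984375, 107.54983520507812), (38.75205612182617, 40.00373458862305), 24.674230575561523) [0.42625048 0.25279817 0.053     ]
```

View pics/k3.png

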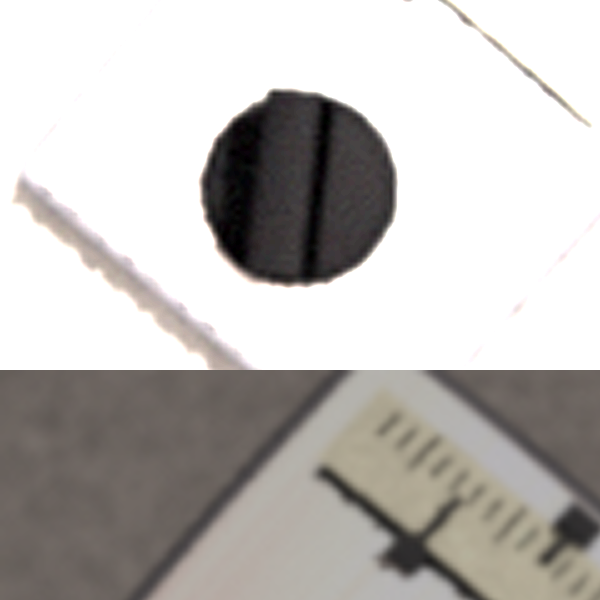

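The stretched crop shows the knob bar's top face, with edges from (272,95) to (250,275) and from (325,100) to (306,275). The pointer tip is at about full-frame (331,57), and the mark tip at about (350,68).

```bash
python3 -c "
from h import *
im=load('wk')
F=lambda x,y:(240+x/5,50+(y+100)/5)
p=[onz(im,*F(*q),.089,True) for q in((272,95),(250,275),(325,100),(306,275))]
ang=lambda a,b:np.degrees(np.arctan2(*(a-b)[1::-1]))
print('bar yaw',ang(p[0],p[1]),ang(p[2],p[3]),'c',sum(p)/4)
# tester edges
a,b=onz(im,331,57,.05,True),onz(im,350,67.6,.05,True)
# steel rail line direction crop2 (320,470)->(480,600)
r0,r1=onz(im,240+320/5,30+100/5,.047,True),onz(im,240+480/5,30+230/5,.047,True)
y=(r0-r1)/np.linalg.norm(r0-r1); print('tester y yaw',ang(r0,r1)); print(a,b,'own y diff mm',(b-a)@y*1e3)
delta([.426,.252,.16],51)
"
```

```text
bar yaw 49.73369699972497 50.65892521459451 c [0.42665777 0.25152597 0.089     ]
tester y yaw 106.44345129343988
[0.48539669 0.28139227 0.05      ] [0.49624511 0.26048518 0.05      ] own y diff mm -23.122837183592377
shift [ 0.0796 -0.0243  0.1001] turn [-0.01  0.02  5.87] t 2.6
```

Emit:
move_arm(
  moves=[
    [0.08, -0.024, 0.1, 0, 0, 6.5],
    [0.08, -0.024, 0.1, 0, 0, 6.5],
    [0.08, -0.024, 0.1, 0, 0, 6.5],
    [0.08, -0.024, 0.1, 0, 0, 6.5],
    [0.08, -0.024, 0.1, 0, 0, 6.5],
  ],
)

```text
t: 3.1
position: [0.4257, 0.2525, 0.1599]
eef_rot: [-180.0, 0.1, 50.5]
contact_force: [-0.2, 1.1, -0.1]
grip_width: 0.999
```

```bash
python3 -c "
from h import *
delta([.4265,.252,.072],50.4)
im=shot('wrist','wk4'); f=im['frame'][120:400,180:460]
big=np.clip(cv2.resize(f,None,fx=2,fy=2,interpolation=cv2.INTER_CUBIC).astype(float)*2,0,255).astype(np.uint8)
cv2.imwrite('pics/k4.png',big[:,:,::-1])"
```

```text
shift [0.0003 0.001  0.0879] turn [-0.03  0.11  0.09] t 3.1
```

View pics/k4.png

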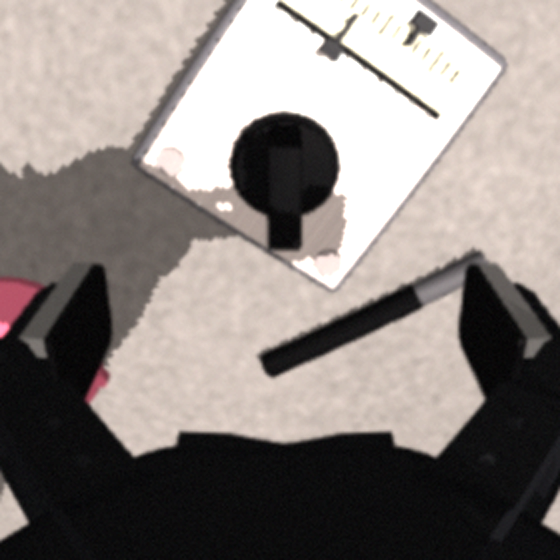

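The bar stands upright in the picture at crop x≈286, which is centred between the jaws (105 to 460). Descending and gripping. Pointer (350,20) and mark (412,35) are both clearly visible.

Emit:
move_arm(
  moves=[
    [0, 0.001, 0.04, 0, 0, 0],
    [0, 0.001, 0.07, 0, 0, 0],
    [0, 0.001, 0.088, 0, 0, 0],
    [0, 0.001, 0.088, 0, 0, 0],
    [0, 0.001, 0.088, 0, 0, 0],
  ],
)

```text
t: 3.65
position: [0.428, 0.2523, 0.0741]
eef_rot: [179.9, -0.1, 50.5]
contact_force: [1.0, -0.4, -0.7]
grip_width: 0.999
```

Emit:
move_arm(
  moves=[
    [0, 0, 0, 0, 0, 0],
    [0, 0, 0, 0, 0, 0],
    [0, 0, 0, 0, 0, 0],
    [0, 0, 0, 0, 0, 0],
    [0, 0, 0, 0, 0, 0],
  ],
  claw=255,
  newtons=30,
)

```text
t: 4.15
position: [0.4264, 0.2528, 0.0726]
eef_rot: [-180.0, -0.0, 50.6]
contact_force: [-12.6, 9.5, 11.1]
grip_width: 0.148
```

Emit:
move_arm(
  moves=[
    [0, 0, 0, 0, 0, 0],
    [0, 0, 0, 0, 0, 0],
    [0, 0, 0, 0, 0, 0],
    [0, 0, 0, 0, 0, 0],
    [0, 0, 0, 0, 0, 0],
  ],
)

```text
t: 4.65
position: [0.4261, 0.2531, 0.0727]
eef_rot: [-179.9, 0.0, 50.6]
contact_force: [-3.1, 1.7, 6.4]
grip_width: 0.134
```

Gripped: the opening is 11.4 mm against a 12 mm bar. Turning clockwise by 40°.

Emit:
move_arm(
  moves=[
    [0, 0, 0, 0, 0, 8],
    [0, 0, 0, 0, 0, 16],
    [0, 0, 0, 0, 0, 24],
    [0, 0, 0, 0, 0, 32],
    [0, 0, 0, 0, 0, 40],
  ],
)

```text
t: 5.15
position: [0.4259, 0.2534, 0.0728]
eef_rot: [-179.9, 0.1, 10.3]
contact_force: [-3.4, 4.2, 5.3]
grip_width: 0.133
```

Emit:
move_arm(
  moves=[
    [0, 0, 0, 0, 0, 6],
    [0, 0, 0, 0, 0, 10],
    [0, 0, 0, 0, 0, 10],
    [0, 0, 0, 0, 0, 10],
  ],
)

```text
t: 5.55
position: [0.4259, 0.2535, 0.0728]
eef_rot: [-179.9, 0.1, 0.6]
contact_force: [-4.1, 3.3, 5.2]
grip_width: 0.133
```

```bash
python3 -c "
from h import *
im=shot('wrist','wp1'); f=im['frame']; im2=shot('top','tp1')
print(proj(im,[.485,.281,.05],True),proj(im,[.496,.26,.05],True))
u,v=proj(im,[.49,.265,.05],True).astype(int); u0,v0=max(u-60,0),max(v-50,0); print(u0,v0)
big=cv2.resize(f[v0:v0+100,u0:u0+120],None,fx=6,fy=6,interpolation=cv2.INTER_CUBIC)
cv2.imwrite('pics/p1.png',big[:,:,::-1])"
```

```text
[266.72712328 138.59747369] [309.34467676 115.96049463]
239 78
```

View pics/p1.png

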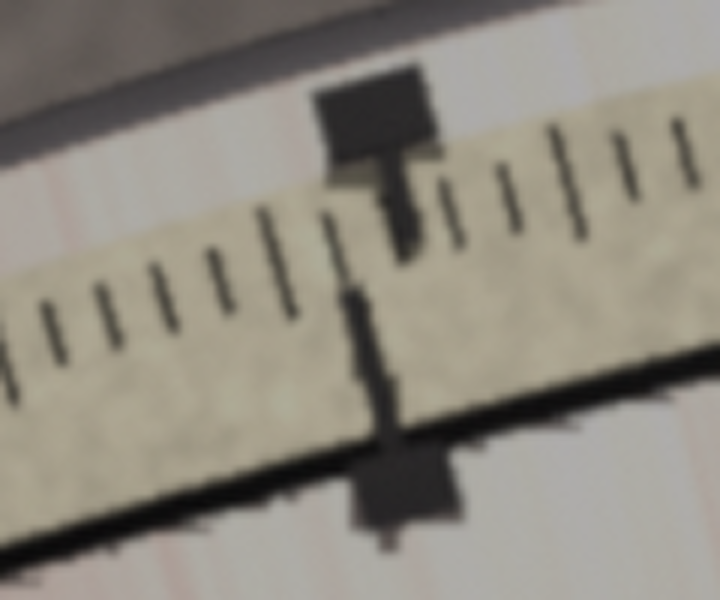

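The picture shows the pointer tip at crop (352,290) and the mark blade's tip at (405,260), so a small clockwise step is still needed. I'll measure it by projecting the dark pixels into the tester's axes.

```bash
cat > pm.py <<'E'
from h import *
def measure(f,box,yaw=None):
    im=load(f); u0,v0,u1,v1=box; g=cv2.cvtColor(im['frame'],cv2.COLOR_RGB2GRAY)
    V,U=np.mgrid[v0:v1:.25,u0:u1:.25]
    G=cv2.remap(g,U.astype(np.float32),V.astype(np.float32),cv2.INTER_CUBIC)
    sel=G<75; P=np.array([onz(im,u,v,.05,True)[:2] for u,v in zip(U[sel],V[sel])])
    return P
def tester(P,c,yaw):
    a=np.radians(yaw); Q=P-c; return np.c_[Q@[np.cos(a),np.sin(a)],Q@[-np.sin(a),np.cos(a)]]*1e3
E
python3 - <<'E'
from pm import *
im=load('wp1'); F=lambda x,y:onz(im,239+x/6,78+y/6,.05,True)[:2]
r0,r1=F(0,548),F(720,360); d=r0-r1; print('y yaw from rail',np.degrees(np.arctan2(d[1],d[0]))-90)
t=[F(265,210)-F(292,318),F(553,125)-F(582,238)]; print('tick yaw',[np.degrees(np.arctan2(q[1],q[0])) for q in t])
q=F(352,290)-F(390,430);print('pointer yaw',np.degrees(np.arctan2(q[1],q[0])))
c=F(352,290); print('tip',c,F(405,260))
P=measure('wp1',(285,85,325,165))
for yaw in(14.5,16):
  Q=tester(P,c,yaw)
  for x in np.arange(-12,20,1):
    s=Q[abs(Q[:,0]-x)<.5,1]
    if len(s): print(yaw,x,len(s),s.min().round(1),s.max().round(1),s.mean().round(2))
E
```

```text
y yaw from rail 14.830750633749545
tick yaw [np.float64(13.856597107639638), np.float64(14.926467159741899)]
pointer yaw 15.128191630492035
tip [0.49091407 0.2656553 ] [0.49336371 0.26136411]
14.5 -12 1031 -10.7 9.7 -1.48
14.5 -11 122 -0.8 1.3 0.2
14.5 -10 112 -0.9 0.9 0.05
14.5 -9 127 -1.0 0.9 -0.04
14.5 -8 132 -1.1 0.9 -0.07
14.5 -7 124 -0.8 1.3 0.22
14.5 -6 129 -0.6 1.4 0.35
14.5 -5 117 -0.6 1.2 0.31
14.5 -4 105 -0.5 1.0 0.24
14.5 -3 106 -0.5 1.0 0.26
14.5 -2 108 -0.7 1.0 0.22
14.5 -1 116 -0.7 1.1 0.2
14.5 0 75 -0.4 5.4 0.55
14.5 2 64 -5.7 -4.2 -4.75
14.5 3 129 -6.2 -4.1 -5.1
14.5 4 155 -6.4 -4.1 -5.24
14.5 5 158 -6.4 -4.1 -5.25
14.5 6 151 -6.2 -3.9 -5.11
14.5 7 158 -6.2 -3.8 -5.06
14.5 8 146 -6.2 -3.9 -5.12
14.5 9 173 -6.4 -3.8 -5.08
14.5 10 357 -8.9 -0.9 -4.82
14.5 11 571 -9.4 -0.9 -5.11
14.5 12 573 -9.5 -1.0 -5.27
14.5 13 564 -9.4 -1.0 -5.2
14.5 14 565 -9.4 -1.0 -5.19
14.5 15 568 -9.4 -0.9 -5.17
14.5 16 556 -9.3 -0.9 -5.18
14.5 17 39 -8.8 -3.1 -6.59
16 -12 1019 -10.4 10.1 0.03
16 -11 124 -0.5 1.6 0.49
16 -10 114 -0.6 1.2 0.31
16 -9 125 -0.8 1.1 0.18
16 -8 133 -0.9 1.1 0.14
16 -7 121 -0.6 1.5 0.41
16 -6 130 -0.5 1.5 0.51
16 -5 117 -0.4 1.4 0.44
16 -4 107 -0.4 1.1 0.34
16 -3 105 -0.5 1.1 0.35
16 -2 109 -0.6 1.1 0.26
16 -1 115 -0.7 1.1 0.23
16 0 76 -0.4 5.4 0.55
16 2 77 -5.8 -4.2 -4.86
16 3 137 -6.3 -4.2 -5.22
16 4 156 -6.5 -4.2 -5.34
16 5 156 -6.6 -4.2 -5.38
16 6 152 -6.4 -4.0 -5.25
16 7 156 -6.4 -4.0 -5.25
16 8 151 -6.4 -4.1 -5.33
16 9 176 -6.9 -4.0 -5.35
16 10 406 -9.5 -1.2 -5.3
16 11 577 -9.8 -1.1 -5.45
16 12 569 -9.8 -1.3 -5.56
16 13 565 -9.7 -1.3 -5.54
16 14 565 -9.8 -1.3 -5.55
16 15 568 -9.8 -1.3 -5.57
16 16 516 -9.7 -1.4 -5.54
```

The offset is 5.35 mm, which is 15.3° more.

Emit:
move_arm(
  moves=[
    [0, 0, 0, 0, 0, 6],
    [0, 0, 0, 0, 0, 11],
    [0, 0, 0, 0, 0, 15.3],
    [0, 0, 0, 0, 0, 15.3],
    [0, 0, 0, 0, 0, 15.3],
  ],
)

```text
t: 6.15
position: [0.4258, 0.2536, 0.0727]
eef_rot: [-179.9, 0.1, -14.8]
contact_force: [-4.2, 4.1, 5.6]
grip_width: 0.134
```

```bash
cat >> pm.py <<'E'
def report(f,yaw=14.7):
    im=load(f); c=np.array([.493363,.261364])  # mark tip
    us=[proj(im,[*(c+np.array([np.cos(np.radians(yaw))*x-np.sin(np.radians(yaw))*y,np.sin(np.radians(yaw))*x+np.cos(np.radians(yaw))*y])/1e3),.05],True) for x in(-14,18) for y in(-12,14)]
    us=np.array(us).astype(int); Q=tester(measure(f,(us[:,0].min(),us[:,1].min(),us[:,0].max(),us[:,1].max())),c,yaw)
    Q=Q[abs(Q[:,1])<12]
    for x in np.arange(-12,16,1):
        s=Q[abs(Q[:,0]-x)<.5,1]
        if len(s): print(x,len(s),s.min().round(1),s.max().round(1),s.mean().round(2))
E
python3 - <<'E'
from pm import *
shot('wrist','wp2'); print(env.sense()['eef_rot']); report('wp2')
E
```

```text
[-1.79916855e+02  1.19510282e-01 -1.47480934e+01]
-12 132 -1.7 0.5 -0.59
-11 133 -1.5 0.6 -0.42
-10 133 -1.5 0.6 -0.45
-9 128 -1.5 0.5 -0.51
-8 117 -1.4 0.5 -0.46
-7 119 -1.4 0.4 -0.51
-6 123 -1.5 0.4 -0.55
-5 149 -1.9 0.5 -0.66
-4 148 -1.8 0.5 -0.68
-3 132 -1.6 0.6 -0.4
-2 120 -1.3 0.6 -0.32
-1 65 -1.2 0.5 -0.33
0 4 -0.5 -0.1 -0.34
1 93 -1.8 4.9 -0.57
2 151 -2.1 0.3 -0.9
3 163 -2.1 5.0 -0.48
4 156 -2.0 0.5 -0.77
5 163 -2.0 0.6 -0.72
6 154 -2.0 0.5 -0.75
7 160 -1.9 0.8 -0.68
8 206 -2.4 3.1 -0.45
9 520 -5.0 3.7 -0.6
10 585 -5.2 4.0 -0.66
11 598 -5.3 4.0 -0.69
12 595 -5.3 4.1 -0.62
13 585 -5.2 4.0 -0.61
14 586 -5.2 4.0 -0.6
15 502 -5.1 4.0 -0.6
```

It's within 0.2 mm. One last nudge, then release.

Emit:
move_arm(
  moves=[
    [0, 0, 0, 0, 0, 0.5],
    [0, 0, 0, 0, 0, 0.5],
    [0, 0, 0, 0, 0, 0.5],
  ],
)

```text
t: 6.5
position: [0.4259, 0.2536, 0.0727]
eef_rot: [-179.9, 0.1, -15.2]
contact_force: [-3.9, 3.9, 5.0]
grip_width: 0.132
```

Emit:
move_arm(
  moves=[
    [0, 0, 0, 0, 0, 0],
    [0, 0, 0, 0, 0, 0],
    [0, 0, 0, 0, 0, 0],
    [0, 0, 0, 0, 0, 0],
    [0, 0, 0, 0, 0, 0],
  ],
  claw=0,
)

```text
t: 7.0
position: [0.4267, 0.2523, 0.0722]
eef_rot: [180.0, -0.0, -15.2]
contact_force: [0.4, -0.8, 0.2]
grip_width: 0.967
```

Emit:
move_arm(
  moves=[
    [0, 0, -0.03, 0, 0, 0],
    [0, 0, -0.06, 0, 0, 0],
    [0, 0, -0.09, 0, 0, 0],
    [0, 0, -0.09, 0, 0, 0],
    [0, 0, -0.09, 0, 0, 0],
  ],
)

```text
t: 7.5
position: [0.4271, 0.2526, 0.163]
eef_rot: [-179.9, -0.1, -15.2]
contact_force: [-0.4, 0.4, -0.3]
grip_width: 0.997
```

```bash
python3 - <<'E'
from pm import *
shot('wrist','wp3'); report('wp3')
# lid from top + scene triangulation: bar & flange centre; from wrist grinder view too
im=load('wg'); f=im['frame']; hsv=cv2.cvtColor(f,cv2.COLOR_RGB2HSV)
delta([.41,-.015,.26],-21)
E
```

```text
-12 43 -1.9 0.1 -0.8
-11 33 -1.4 -0.1 -0.75
-10 41 -1.5 0.1 -0.67
-9 40 -1.3 0.2 -0.53
-8 36 -1.3 0.1 -0.6
-7 39 -1.4 0.1 -0.66
-6 34 -1.3 -0.0 -0.67
-5 39 -1.4 0.1 -0.69
-4 45 -1.4 0.4 -0.53
-3 43 -1.1 0.5 -0.34
-2 37 -1.1 0.4 -0.41
-1 13 -0.9 0.0 -0.41
1 12 -1.0 0.0 -0.41
2 40 -1.5 0.1 -0.62
3 47 -1.6 0.2 -0.7
4 52 -1.7 0.3 -0.72
5 48 -1.6 0.3 -0.6
6 51 -1.4 0.4 -0.52
7 57 -1.6 0.7 -0.45
8 74 -1.9 1.2 -0.42
9 162 -4.3 3.3 -0.1
10 213 -4.7 3.5 -0.61
11 221 -4.8 3.7 -0.64
12 220 -4.9 3.6 -0.59
13 218 -4.8 3.6 -0.66
14 219 -4.8 3.6 -0.6
15 123 -4.7 3.3 -0.87
shift [ 0.0545  0.2621 -0.0982] turn [0.04 0.04 5.79] t 7.55
```

The pointer at −0.6 mm and the mark at −0.6 mm agree. Now to the lid.

Emit:
move_arm(
  moves=[
    [0.055, 0.262, -0.098, 0, 0, 6],
    [0.055, 0.262, -0.098, 0, 0, 6],
    [0.055, 0.262, -0.098, 0, 0, 6],
    [0.055, 0.262, -0.098, 0, 0, 6],
    [0.055, 0.262, -0.098, 0, 0, 6],
  ],
)

```text
t: 8.05
position: [0.4112, 0.0167, 0.2468]
eef_rot: [179.9, 0.2, -21.2]
contact_force: [2.4, -0.3, 0.0]
grip_width: 1.001
```

Emit:
move_arm(
  moves=[
    [0.01, 0.03, 0, 0, 0, 0],
    [0.01, 0.03, 0, 0, 0, 0],
    [0.01, 0.03, 0, 0, 0, 0],
  ],
)

```text
t: 8.35
position: [0.4103, -0.0137, 0.2465]
eef_rot: [-180.0, 0.2, -21.3]
contact_force: [1.3, 0.7, 0.0]
grip_width: 1.006
```

```bash
python3 - <<'E'
from h import *
im=shot('wrist','wl'); f=im['frame']; print(env.sense()['position'],env.sense()['eef_rot'])
u,v=proj(im,[.467,-.017,.05],True).astype(int); print(u,v)
g=cv2.cvtColor(f,cv2.COLOR_RGB2GRAY)
o=f.copy(); w=o[max(v-60,0):v+60,u-80:u+80]; print(u-80,max(v-60,0))
cv2.imwrite('pics/wl2.png',cv2.resize(w,None,fx=5,fy=5,interpolation=cv2.INTER_CUBIC)[:600,:,::-1])
m=np.zeros_like(g); cv2.circle(m,(int(u),int(v)),45,255,-1); m&=(g<55).astype(np.uint8)*255
c=max(cv2.findContours(m,0,1)[0],key=cv2.contourArea); r=cv2.minAreaRect(c); print(r)
E
```

```text
[ 0.41031339 -0.01300473  0.24653869] [-179.99820224    0.20722525  -21.24813148]
305 131
225 71
((305.5, 135.5), (57.0, 15.0), 90.0)
```

View pics/wl2.png

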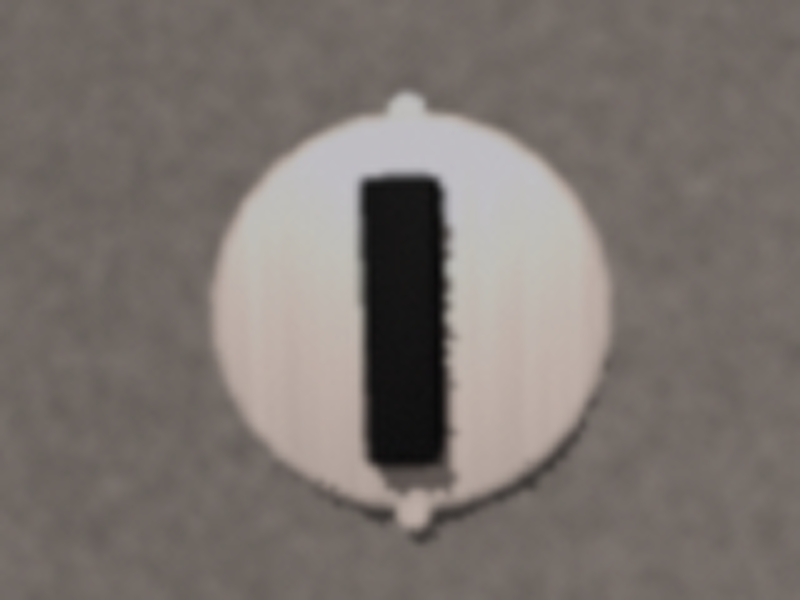

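The lid's ears are at crop (406,105) and (415,512), and its bar runs from (400,178) to (408,462), almost along the tool's x.

```bash
python3 - <<'E'
from h import *
im=load('wl'); F=lambda x,y,z:onz(im,225+x/5,71+y/5,z,True)
ang=lambda a,b:np.degrees(np.arctan2(*(a-b)[1::-1]))
a,b=F(406,108,.022),F(415,510,.022); print('ears',(a+b)/2,np.linalg.norm(a-b),ang(a,b))
a,b=F(400,178,.061),F(408,462,.061); print('bar',(a+b)/2,np.linalg.norm(a-b),ang(a,b))
c=(F(213,310,.024)+F(612,310,.024))/2; print('flange LR mid',c)
delta([.4665,-.0165,.11],-22)
E
```

```text
ears [ 0.46422933 -0.01669485  0.022     ] 0.09260107274420386 -20.411050047722625
bar [ 0.46393522 -0.01725921  0.061     ] 0.05809567453097996 -20.126693192993564
flange LR mid [ 0.46468248 -0.0172567   0.024     ]
shift [ 0.0541 -0.0171  0.1363] turn [-0.    0.21  0.75] t 8.4
```

Emit:
move_arm(
  moves=[
    [0.052, -0.016, 0.04, 0, 0.2, -1],
    [0.052, -0.016, 0.09, 0, 0.2, -1],
    [0.052, -0.016, 0.13, 0, 0.2, -1],
    [0.052, -0.016, 0.135, 0, 0.2, -1],
    [0.052, -0.016, 0.135, 0, 0.2, -1],
  ],
)

```text
t: 8.9
position: [0.4632, -0.0157, 0.1108]
eef_rot: [179.9, 0.2, -20.1]
contact_force: [0.1, -0.5, 0.1]
grip_width: 0.995
```

```bash
python3 - <<'E'
from h import *
delta([.4643,-.017,.044],-20.3)
E
```

```text
shift [0.0017 0.0008 0.0668] turn [0.06 0.2  0.21] t 8.9
```

Emit:
move_arm(
  moves=[
    [0.001, 0.001, 0.03, 0, 0.2, 0],
    [0.001, 0.001, 0.055, 0, 0.2, 0],
    [0.001, 0.001, 0.067, 0, 0.2, 0],
    [0.001, 0.001, 0.067, 0, 0.2, 0],
    [0.001, 0.001, 0.067, 0, 0.2, 0],
  ],
)

```text
t: 9.4
position: [0.468, -0.0188, 0.0481]
eef_rot: [-180.0, -0.6, -20.2]
contact_force: [0.7, 0.3, -0.5]
grip_width: 0.998
```

Emit:
move_arm(
  moves=[
    [0, 0, 0, 0, 0, 0],
    [0, 0, 0, 0, 0, 0],
    [0, 0, 0, 0, 0, 0],
    [0, 0, 0, 0, 0, 0],
    [0, 0, 0, 0, 0, 0],
  ],
  claw=255,
  newtons=60,
)

```text
t: 9.9
position: [0.4668, -0.0188, 0.0467]
eef_rot: [-180.0, -0.4, -20.2]
contact_force: [2.2, -0.1, -1.1]
grip_width: 0.172
```

Emit:
move_arm(
  moves=[
    [0, 0, 0, 0, 0, 0],
    [0, 0, 0, 0, 0, 0],
    [0, 0, 0, 0, 0, 0],
  ],
)

```text
t: 10.2
position: [0.4668, -0.0189, 0.0466]
eef_rot: [-180.0, -0.4, -20.2]
contact_force: [0.1, 1.0, 3.3]
grip_width: 0.177
```

Emit:
move_arm(
  moves=[
    [0, 0, -0.03, 0, 0, 0],
    [0, 0, -0.07, 0, 0, 0],
    [0, 0, -0.11, 0, 0, 0],
    [0, 0, -0.13, 0, 0, 0],
    [0, 0, -0.13, 0, 0, 0],
  ],
)

```text
t: 10.7
position: [0.4679, -0.0189, 0.1795]
eef_rot: [-179.9, -0.8, -20.2]
contact_force: [0.5, -0.8, -1.4]
grip_width: 0.176
```

```bash
python3 - <<'E'
from h import *
im=shot('wrist','wl5'); f=im['frame']
cv2.imwrite('pics/wl5c.png',f[100:400,120:520,::-1]); s=env.sense(); print(s['position'],s['eef_rot'],s['contact_force'])
delta([.4468,-.3037,.19],4)
E
```

```text
[ 0.46617128 -0.01854666  0.17703092] [-179.97679222   -0.54444152  -20.21282832] [-0.13848239  0.17676576 -0.85950065]
shift [ 0.0805  0.2743 -0.0123] turn [  0.09  -0.54 -24.21] t 10.75
```

View pics/wl5c.png

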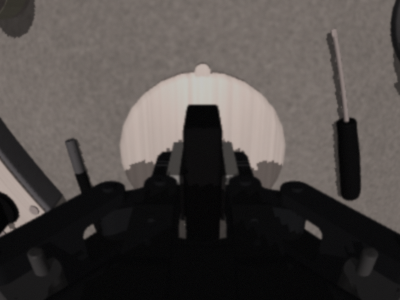

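The lid hangs level and centred in the jaws, with its front ear at full-frame (323,166). I'll work out where the lid's centre sits in the tool frame.

```bash
python3 - <<'E'
from h import *
s=env.sense(); print(s['position'],s['eef_rot'])
for k in range(1): 
    im=shot('wrist','wl6'); s=env.sense(); print(s['t'],s['position'],s['eef_rot'])
M=R.from_euler('xyz',s['eef_rot'],degrees=True)
g=cv2.cvtColor(im['frame'],cv2.COLOR_RGB2GRAY)
# ear: bright column profile at u=323
col=g[155:200,321:326].mean(1); print(155+np.argmax(np.diff(col)),col.round()[:30])
zu=s['position'][2]-.0466
for v in(163,164,165):
    p=onz(im,323,v,zu+.022,True); print(v,M.inv().apply(p-s['position']))
# flange width row extremes
m=(g>110).astype(np.uint8); 
for v in(215,225,235):
    r=g[v,200:450]; x=np.nonzero(r>100)[0]+200; 
    if len(x): a,b=onz(im,x[0],v,zu+.024,True),onz(im,x[-1],v,zu+.024,True); print(v,x[0],x[-1],M.inv().apply(a-s['position']),M.inv().apply(b-s['position']))
E
```

```text
[ 0.46617128 -0.01854666  0.17703092] [-179.97679222   -0.54444152  -20.21282832]
10.8 [ 0.46477403 -0.01828779  0.17525261] [179.98711175  -0.32494114 -20.21493455]
163 [113. 112. 113. 113. 113. 112. 107.  98. 108. 154. 176. 181. 182. 182.
 181. 181. 181. 181. 181. 180. 182. 187. 191. 193. 194. 194. 193. 194.
 193. 194.]
163 [0.04808275 0.00065107 0.02487324]
164 [0.04756895 0.00065152 0.02487032]
165 [0.04705468 0.00065198 0.02486741]
215 200 449 [ 0.02073285 -0.0670619   0.02270286] [0.02081006 0.07035312 0.02273421]
225 200 449 [ 0.01488891 -0.06778665  0.02266956] [0.01494689 0.0711156  0.02270113]
235 200 449 [ 0.00890317 -0.06858062  0.02263543] [0.008941   0.07195071 0.02266726]
```

The lid's centre sits 2.3 mm behind the TCP along the tool's x. Top-view ribs (axis ≈ .446, −.305, yaw 3.3°) agree with the wrist estimate. Moving above the socket.

```bash
python3 - <<'E'
from h import *
im=load('top0'); a,b=[onz(im,390+(x-380)/5,193+y/5,.096) for x,y in((652,88),(527,295))]; print((a+b)/2,np.linalg.norm(a-b)/2)
delta([.449,-.303,.19],3.8)
E
```

```text
[ 0.44674497 -0.30331506  0.096     ] 0.057069145497555894
shift [ 0.0837  0.2726 -0.0142] turn [  0.08  -0.32 -24.01] t 10.8
```

Emit:
move_arm(
  moves=[
    [0.084, 0.273, -0.014, 0, 0, -24],
    [0.084, 0.273, -0.014, 0, 0, -24],
    [0.084, 0.273, -0.014, 0, 0, -24],
    [0.084, 0.273, -0.014, 0, 0, -24],
    [0.084, 0.273, -0.014, 0, 0, -24],
  ],
)

```text
t: 11.3
position: [0.4511, -0.2482, 0.1846]
eef_rot: [-179.9, -0.1, 3.8]
contact_force: [0.5, 0.0, -1.1]
grip_width: 0.175
```

Emit:
move_arm(
  moves=[
    [0, 0.045, 0, 0, 0, 0],
    [0, 0.045, 0, 0, 0, 0],
    [0, 0.045, 0, 0, 0, 0],
    [0, 0.045, 0, 0, 0, 0],
    [0, 0.045, 0, 0, 0, 0],
  ],
)

```text
t: 11.8
position: [0.4557, -0.2908, 0.1867]
eef_rot: [180.0, -0.3, 3.9]
contact_force: [-1.3, -0.4, -1.2]
grip_width: 0.178
```

```bash
python3 - <<'E'
from h import *
delta([.449,-.303,.19],3.8)
E
```

```text
shift [-0.0075  0.0118 -0.0033] turn [ 0.04 -0.26  0.08] t 11.8
```

Emit:
move_arm(
  moves=[
    [-0.006, 0.012, 0, 0, 0, 0],
    [-0.006, 0.012, 0, 0, 0, 0],
    [-0.006, 0.012, 0, 0, 0, 0],
    [-0.006, 0.012, 0, 0, 0, 0],
    [-0.006, 0.012, 0, 0, 0, 0],
  ],
)

```text
t: 12.3
position: [0.4511, -0.305, 0.1883]
eef_rot: [179.8, -0.4, 3.8]
contact_force: [0.2, -0.1, -1.5]
grip_width: 0.176
```

Emit:
move_arm(
  moves=[
    [0, 0, 0, 0, 0, 0],
    [0, 0, 0, 0, 0, 0],
    [0, 0, 0, 0, 0, 0],
    [0, 0, 0, 0, 0, 0],
    [0, 0, 0, 0, 0, 0],
  ],
)

```text
t: 12.8
position: [0.451, -0.3051, 0.1881]
eef_rot: [179.8, -0.4, 3.8]
contact_force: [0.0, 0.5, -1.2]
grip_width: 0.173
```

```bash
python3 - <<'E'
from h import *
delta([.449,-.303,.19],3.8)
im=shot('wrist','wg2'); cv2.imwrite('pics/wg2c.png',cv2.resize(im['frame'][90:330,200:440,::-1],None,fx=2.4,fy=2.4)); print(env.sense()['position'])
E
```

```text
shift [-0.0019 -0.0022 -0.0019] turn [ 0.16 -0.36 -0.01] t 12.8
[ 0.45103651 -0.30512792  0.18815334]
```

View pics/wg2c.png

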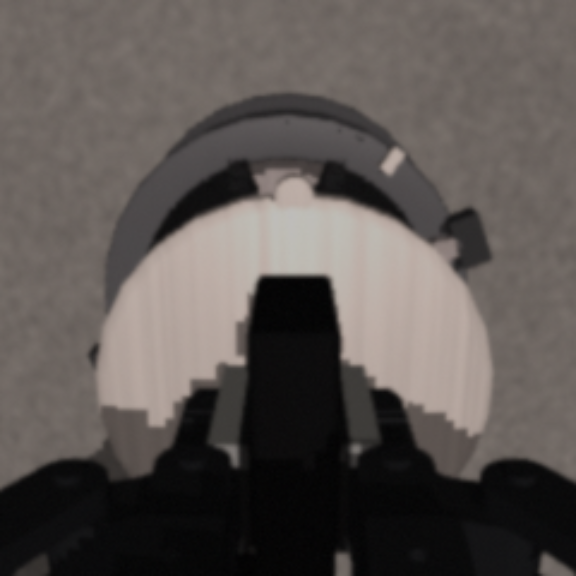

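The gap is at crop x≈286 and the lid's front ear at 294. The lid is therefore about 2 mm too far to −y, which agrees with the pose error. I'll correct that and descend in steps.

Emit:
move_arm(
  moves=[
    [-0.002, -0.002, 0, 0.2, -0.4, 0],
    [-0.002, -0.002, 0.015, 0.2, -0.4, 0],
    [-0.002, -0.002, 0.03, 0.2, -0.4, 0],
    [-0.002, -0.002, 0.04, 0.2, -0.4, 0],
    [-0.002, -0.002, 0.04, 0.2, -0.4, 0],
  ],
)

```text
t: 13.35
position: [0.4473, -0.3017, 0.1447]
eef_rot: [-179.7, 0.3, 3.8]
contact_force: [0.5, -0.0, -1.1]
grip_width: 0.171
```

Emit:
move_arm(
  moves=[
    [0, 0, 0.003, 0, 0, 0],
    [0, 0, 0.006, 0, 0, 0],
    [0, 0, 0.009, 0, 0, 0],
    [0, 0, 0.009, 0, 0, 0],
    [0, 0, 0.009, 0, 0, 0],
  ],
)

```text
t: 13.85
position: [0.4493, -0.3034, 0.1393]
eef_rot: [-180.0, 0.0, 3.8]
contact_force: [-0.2, 0.2, -1.5]
grip_width: 0.175
```

```bash
python3 - <<'E'
from h import *
delta([.449,-.303,.1206],3.8); print(env.sense()['contact_force'])
E
```

```text
shift [-0.0003 -0.0004  0.0187] turn [-0.02  0.02 -0.01] t 13.85
[-0.20878378  0.24346036 -1.5230873 ]
```

Emit:
move_arm(
  moves=[
    [0, 0, 0.003, 0, 0, 0],
    [0, 0, 0.006, 0, 0, 0],
    [0, 0, 0.009, 0, 0, 0],
    [0, 0, 0.012, 0, 0, 0],
    [0, 0, 0.012, 0, 0, 0],
  ],
)

```text
t: 14.35
position: [0.4487, -0.303, 0.1264]
eef_rot: [-179.9, 0.1, 3.8]
contact_force: [1.2, -0.5, -2.0]
grip_width: 0.177
```

Free so far, with no contact. Going the last 6 mm plus a light press.

Emit:
move_arm(
  moves=[
    [0, 0, 0.002, 0, 0, 0],
    [0, 0, 0.004, 0, 0, 0],
    [0, 0, 0.006, 0, 0, 0],
    [0, 0, 0.007, 0, 0, 0],
    [0, 0, 0.007, 0, 0, 0],
  ],
)

```text
t: 14.85
position: [0.4492, -0.3035, 0.1209]
eef_rot: [-180.0, 0.0, 3.8]
contact_force: [-2.6, 1.5, 4.7]
grip_width: 0.182
```

Emit:
move_arm(
  moves=[
    [0, 0, 0, 0, 0, 0],
    [0, 0, 0, 0, 0, 0],
    [0, 0, 0, 0, 0, 0],
  ],
)

```text
t: 15.15
position: [0.4492, -0.3035, 0.1209]
eef_rot: [-180.0, 0.0, 3.8]
contact_force: [-2.4, 1.4, 5.0]
grip_width: 0.175
```

The lid is home: TCP z is 0.1209 against 0.1206 expected, with a light 6 N contact. Now I'll twist slowly about the lid axis to yaw ≈ −30.7.

Emit:
move_arm(
  moves=[
    [0, 0.0002, 0, 0, 0, 5],
    [0, 0.0004, 0, 0, 0, 10],
    [-0.0001, 0.0006, 0, 0, 0, 15],
    [-0.0002, 0.0008, 0, 0, 0, 20],
    [-0.0002, 0.001, 0, 0, 0, 25],
  ],
  newtons=80,
)

```text
t: 15.65
position: [0.4505, -0.3043, 0.1209]
eef_rot: [-179.9, -0.1, -21.4]
contact_force: [0.9, 1.8, 3.4]
grip_width: 0.173
```

Emit:
move_arm(
  moves=[
    [0, 0.0001, 0, 0, 0, 4],
    [0, 0.0003, 0, 0, 0, 8],
    [0, 0.0003, 0, 0, 0, 9.5],
    [0, 0.0003, 0, 0, 0, 9.5],
    [0, 0.0003, 0, 0, 0, 9.5],
  ],
)

```text
t: 16.15
position: [0.4502, -0.305, 0.1208]
eef_rot: [-180.0, -0.1, -30.7]
contact_force: [3.8, 1.4, 3.0]
grip_width: 0.174
```

```bash
python3 - <<'E'
from h import *
s=env.sense(); print(s['position'],s['eef_rot'],s['contact_force'],s['wrist_torque'])
im=shot('wrist','wg3'); cv2.imwrite('pics/wg3c.png',cv2.resize(im['frame'][90:330,200:440,::-1],None,fx=2.4,fy=2.4)); shot('top','top3')
E
```

```text
[ 0.45017099 -0.30495441  0.12081694] [-1.79953538e+02 -1.29359391e-01 -3.06679873e+01] [3.77453672 1.37654526 2.98839261] [ 0.23375537 -0.74276994  0.19358235]
```

View pics/wg3c.png

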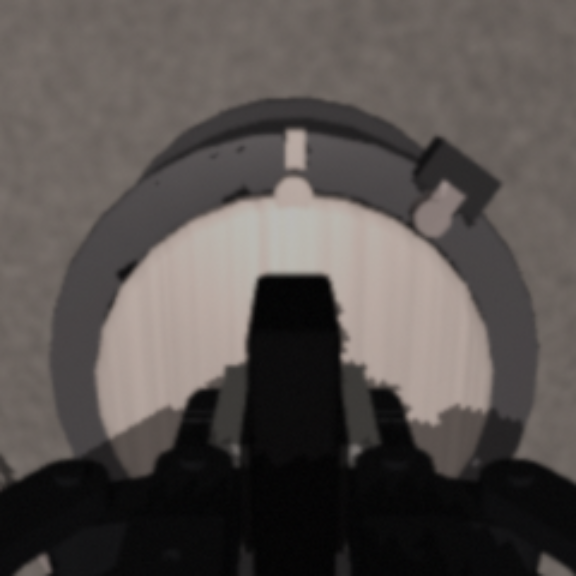

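The picture shows the front ear at crop (293,190) pointing straight at the rib at (295,150). The latch, at (435,210), is well clear. I'll run a numeric check of the ear-to-rib angle, check the pointer from above, and then hand in.

```bash
python3 - <<'E'
from h import *
im=load('wg3'); F=lambda x,y,z:onz(im,200+x/2.4,90+y/2.4,z,True)
s=env.sense(); c=s['position'][:2]-.0023*np.array([np.cos(np.radians(-30.7)),np.sin(np.radians(-30.7))]); print('axis',c)
for n,p in(('rib',F(295,150,.096)),('ear',F(293,188,.097))): d=p[:2]-c; print(n,np.hypot(*d),np.degrees(np.arctan2(d[1],d[0])))
a,b=load('top0')['frame'].astype(int),load('top3')['frame'].astype(int)
m=(abs(a-b).max(2)>40).astype(np.uint8); n,_,st,ce=cv2.connectedComponentsWithStats(m)
print([(st[i][4],ce[i].round()) for i in range(1,n) if st[i][4]>8])
env.job_done(); print(env.sense()['t'])
E
```

```text
axis [ 0.44811104 -0.30380612]
rib 0.05464733983051409 -31.517205654578575
ear 0.04678179168480429 -31.157205848123823
[(np.int32(18263), array([471., 303.])), (np.int32(700), array([309., 219.])), (np.int32(716), array([430., 228.])), (np.int32(10), array([188., 218.])), (np.int32(27), array([188., 233.])), (np.int32(14), array([297., 236.])), (np.int32(33), array([309., 241.])), (np.int32(25), array([192., 245.])), (np.int32(12), array([201., 246.])), (np.int32(2682), array([609., 339.])), (np.int32(10), array([411., 314.])), (np.int32(1921), array([265., 371.])), (np.int32(348), array([215., 390.])), (np.int32(176), array([634., 392.])), (np.int32(14), array([342., 397.]))]
the job is handed in; nothing more can be done
the job is handed in; nothing more can be done
```

I set the pointer on its mark first, then seated the lid and twisted it to the halfway ribs. I handed the job in at about 16 s of the 72 s allowed, still gripping the lid at 80 N.

- **Pointer:** after I released the knob, the pointer and the mark read the same own-y to within about 0.1 mm. I did not measure the pointer again after that, but the arm stayed well away from the tester.
- **Lid seating:** the lid went home without catching. TCP height was 0.1209 m against 0.1206 m expected, with a light push of about 5–6 N.
- **Lid twist:** the last wrist picture shows the front ear pointing at the rib, to about 0.4° (−31.2° against −31.5°). The twist stopped near 0.6 rad, well short of the latch at about 1.08 rad.
- **Bystanders:** comparing the first and last top pictures, the changes were at the arm and its shadow, the lid, the grinder and the knob and pointer. One small patch of 10 pixels beside the red lid, near (411,314), I took to be shadow and did not look into.

No check failed. The measured tool pose swung by 1–3 mm after fast moves, so I let it settle before lowering the lid into the socket.

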